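# Unclip a tester's battery cover

### The job

Take the battery cover off the tester that is clamped on the jig plate: squeeze its two side tabs together evenly, no harder than they need, until both clips let go, and lift the cover straight off without pulling against a clip that still holds. Set the cover down gently (do not drop it), right way up, lying fully on the floor of the shallow square tray, and let go of it. Leave the screwdriver, the steel cylinder and the deep bin where they are.

Things in the scene. Friction and masses are not known exactly. Their poses are not given: they have to be found in the camera images.
- tester: Grey box-shaped tester, 150 (x) x 46 mm (y), fixed on an aluminium jig plate 200 x 90 x 12 mm, a clamp jaw at each end; it does not give way. Origin on the work surface under its middle, z up. Its top is 69.5 mm up; its sides, y = +-23 mm, fall straight to the plate. The cover closes a 60 x 40 mm opening in its top; the clips catch under ledges in its two long walls.
- cover: Loose black battery cover, 105 to 170 g. Axes as the tester's when seated; origin 31.5 mm above the tester's, at the middle of the underside of its two end ribs (x = +-27 mm, 4 mm thick, on which it stands stably). Top plate 66 (x) x 44 mm (y), z = 38 to 44 mm. Ribs have 0.5 to 1 mm play in the opening: lift about 45 mm straight up to be clear. A sprung tab on each long side (+y, -y).
- tab_a: Tab on the cover's +y side with a pad, face 20 (x) x 19.5 mm (z), past the tester's wall. Origin at cover y = +30, z = +28 mm at rest: face centre height. Pads vary: the face is 28 to 35 mm from the cover's middle plane, unmeasured, each its own. Slides in when pressed: 2 N at first, 4 N more per mm. Its clip lets go 3 to 3.5 mm in (14 to 16 N), end stop at 5.5 mm. Cracks above 21 N.
- tab_b: Same tab on the cover's -y side (origin at cover y = -30 mm). Both must be in 3.5 mm or more while lifting; the cover can then be carried by them; they spring back on release. A grip not midway between the two faces presses one tab more; beyond 0.5 mm of sideways play in the cover, this pushes the tool sideways: move the way it is pushed until it is balanced.
- cover_top (a point): Middle of the cover's flat top face, 44 mm above the cover's origin. If a clip still holds, the cover rises about 1 mm and then stops against the ledge: pulling on it, or pushing the cover against the tester, with more than 25 N tears the clip.
- tray: Fixed shallow open white plastic tray, 200 x 200 mm outside, 22 mm high, walls 4 mm, floor 4 mm. Origin under its middle on the work surface; z up.
- driver: Loose screwdriver 150 mm long lying on the bench; a bystander.
- gauge: Loose upright steel cylinder, 40 mm across, 30 mm high; origin under its middle; a bystander.
- bin: Loose green open bin, 90 x 120 x 50 mm high; origin under its middle; a bystander.

How it is judged:
On the way:
1. the cover is unclipped and lifted clear of the tester (z of cover in the frame of tester above 0.073 m and contact force between cover and tester below 0.1 N), for 0.1 s.
At the end, for the whole second after the job is handed in: The cover stands still and right way up (within 0.1 rad) with its ribs on the tray's floor (origin 1 to 7 mm above the tray's underside), its middle within 70 mm of the tray's middle along the tray's x and 75 mm along its y, released (x of cover in the frame of tray between -0.07 and 0.07 m and y of cover in the frame of tray between -0.075 and 0.075 m and z of cover in the frame of tray between 0.001 and 0.007 m and angle between cover's own z axis and vertical below 0.1 rad and linear speed of cover below 0.01 m/s and contact force between cover and the fingers below 0.1 N); the robot touches nothing.
It fails at once if a finger presses a tab with more than 21 N (the tab cracks) (contact force between the fingers and tab_a above 21 N or contact force between the fingers and tab_b above 21 N).
It fails at once if the cover is pulled or pushed against the tester with more than 25 N (a clip tears) (contact force between cover and tester above 25 N).
It fails at once if the cover is dropped or thrown (faster than 0.4 m/s out of the fingers) (contact force between cover and the fingers below 0.1 N and linear speed of cover above 0.4 m/s).
It fails at once if the screwdriver, the steel cylinder or the deep bin is moved more than 20 mm (distance of any of driver, gauge, bin from where it was at the start of the episode above 0.02 m).
It also fails if it takes over 45 s, if anything falls off the work surface, if the arm or the gripper's body presses on something with over 40 N, if the wrist force passes 120 N, or if a joint passes its speed limit or range.

### The arm

A 6-joint arm with a two-finger parallel gripper is mounted at the origin on the work surface. World frame = base frame: x ahead of the robot, y to its left, z up, the work surface at z = 0. Lengths are in m, angles in rad, forces in N, time in s.
With the tool pointing down it reaches from about 0.35 to 0.775 m from the base axis. Payload 7.3 kg.
Tool frame: the origin (TCP) lies at the very end of the fingers, on their centre line; the grasp point (between the pads) lies 19 mm behind it; z points along the fingers, y is the line along which they close (so a half turn about z gives the same grasp; the last joint's range is limited). The gripper opens to 92 mm and grips with 3 to 60 N. Pads are 19 mm wide; open, the fingers measure 130 mm over their backs; the gripper's body (75 mm by 190 mm) begins 47 mm behind the grasp point.
Start: joints at [-1.457, 0.342, 1.524, -0, 1.275, -0.146], TCP at [0.135, -0.507, 0.227] pointing down, gripper open.
Joint ranges: [-2.53, 2.53], [-0.77, 2.02], [0.04, 2.7], [-1, 4.14], [0.28, 2.66], [-3.11, 3.11]. Speed limits (rad/s): [2.57, 2.57, 3.14, 3.14, 3.14, 3.14].

### API

Orientations are given as [roll, pitch, yaw] about the fixed x, y, z axes, in that order (R = Rz(yaw) Ry(pitch) Rx(roll)).
In Python, from cell import robot gives the robot as it stands.
- The arm moves only by the tool apply_moves, never from a script. Its argument "motion" is text: rows parted by semicolons, each of 7 numbers parted by spaces: the opening in per cent of the stroke, from 0 (shut) to 100 (fully open), then the shift along the tool's x, y, z in cm, then the turn, a rotation vector about the tool's x, y, z in rad. A call has 1 to 20 rows; each row shifts and turns the commanded pose from where the row before left it, along the tool's axes as they then stand; what a row does not reach is not made up. A row lasts 1/8 s, in which the tool goes at most 62.5 mm and 10.7 degrees, less where a joint would pass 70% of its speed; a pose out of reach is approached as far as the arm can. A call with a gripper value outside its range is refused whole. The fingers move at their own pace and stop on an object; "force" is the grip in N (left out, the last holds). Time passes only in rows, so rows that do not move let the fingers close. It gives the time, the measured TCP pose, the force, the opening and the grip force at its end, in the units of the state.
- robot.observe(): the state, without advancing time (a new reading comes with each control period).
- robot.read_camera(name): name is "scene" or "top" or "wrist"; returns a dict with "img" (384x512x3 uint8, red, green, blue), "fovy" (degrees; the focal length in pixels is half the picture's height over the tangent of half this angle, whatever the lens; pixels are square), "cx", "cy" (the principal point, pixels), "R" (3x3) and "t" (3): a world point X has camera coordinates R X + t; the wrist camera has in their place "hand_eye" (4x4, takes a point from camera to tool coordinates, whose origin is the TCP and whose axes are the flange's). Camera axes: x right, y down, z forward; pixel columns grow to the right and rows downward; lengths in m; the calibration is good to about 2 mm. A picture is of the moment at which its call begins: read the wrist's pose just before it. There is no depth.
- robot.hand_in(): hands the job in; it is judged then, once.
Trained networks look in a picture, given as the dict that the camera call returned (one of the last four; its "shot" number tells which), for a name from the list of things; names that differ only in an ending like _2 or _b are one class to them, and where a whole thing is asked for, a point or a joint stands for the part that bears it (a point fixed in the world has none). Each returns a list of dicts, best first, with "score" (0 to 1); they miss things now and then, are a little off and sometimes report something else, mostly with a low value. They report only what shows in the picture. A call takes as long as a camera call.
- robot.search_frame(target, picture): "centre" ([x, y, z] in m, in world coordinates, good to about 4 mm: the middle of the surface that is visible of it).
- robot.trace(target, picture): "pixels" (384x512 bool, what is visible of it).
The state is a dict: "time": time; "qpos": joint angles; "qvel": joint speeds; "joint_efforts": joint torques, N m; "tool_pos": TCP position; "tool_rot": TCP orientation; "contact_force": force on the tool from outside, world axes, zero at the start; "torque": the same for the moment, N m; "opening": finger opening in m; "grip_force": force on a finger pad.
Only numpy, scipy, OpenCV 4.12 (cv2) and the standard library are available. Lean on these libraries where they do the work, as an engineer would, in place of code of your own. Each camera call takes 0.05 s, during which the arm holds its last target. There are 200 camera calls.

## Working session

There is one attempt and no reset: what is moved stays moved. The work goes in short steps, Python scripts to look and compute and a tool call to move; the robot and the scene stay as the last step left them, time stands still between calls to the robot, and variables do not carry over. Pictures are saved under pics/ and viewed, at most 10 in all, crops included, and the job is handed in when it is done.

Besides the shell and the picture viewer there is one more tool, called after ">>>" as name(argument=value, ...), one argument or row to a line, values as JSON. apply_moves: Moves the arm, as the interface text tells. Its arguments: {"type":"object","properties":{"motion":{"type":"string"},"force":{"type":"number"}},"required":["motion"]}

```bash
mkdir -p pics; ls
python3 - <<'E'
from cell import robot
import cv2,numpy as np
s=robot.observe(); print({k:np.round(v,3).tolist() for k,v in s.items()})
ims=[]
for n in("scene","top"):
    p=robot.read_camera(n); ims.append(p["img"])
    for t in("tester","cover","tab_a","tray","driver","gauge","bin","cover_top"):
        r=robot.search_frame(t,p); print(n,t,[(np.round(d["centre"],3).tolist(),round(d["score"],2)) for d in r[:3]])
    if n=="top":
        for t in("tester","cover","tray"):
            r=robot.trace(t,p)
            if r:
                m=r[0]["pixels"].astype(np.uint8); c=np.argwhere(m)[:,::-1].astype(np.float32); print(t,cv2.minAreaRect(c))
        print(p["fovy"],p["cx"],p["cy"],p["R"],p["t"])
    cv2.imwrite(f"pics/{n}.png",p["img"][:,:,::-1])
cv2.imwrite("pics/both.png",cv2.resize(np.vstack(ims),None,fx=.78,fy=.78)[:,:,::-1])
E
```

```text
pics
{'time': 0.0, 'qpos': [-1.457, 0.343, 1.525, -0.0, 1.275, -0.146], 'qvel': [-0.0, -0.0, 0.001, -0.001, -0.002, -0.001], 'joint_efforts': [-0.0, -43.124, -24.422, 0.072, 0.056, -0.0], 'tool_pos': [0.135, -0.507, 0.226], 'tool_rot': [-3.14, -0.0, 0.26], 'contact_force': [0.123, 0.044, 0.654], 'torque': [-0.023, -0.056, 0.032], 'grip_force': 0.0, 'opening': 0.092}
scene tester [([0.56, 0.154, 0.028], 0.73)]
scene cover [([0.52, 0.145, 0.076], 0.93)]
scene tab_a []
scene tray [([0.542, -0.152, 0.005], 0.7)]
scene driver [([0.789, 0.131, 0.022], 0.86)]
scene gauge [([0.733, -0.058, 0.029], 0.94)]
scene bin []
scene cover_top [([0.521, 0.143, 0.076], 0.6)]
top tester [([0.498, 0.142, 0.013], 0.63)]
top cover [([0.514, 0.151, 0.077], 0.97)]
top tab_a [([0.526, 0.126, 0.07], 0.64), ([0.498, 0.173, 0.068], 0.59)]
top tray [([0.539, -0.149, -0.002], 0.79)]
top driver [([0.772, 0.128, 0.023], 0.67)]
top gauge [([0.72, -0.057, 0.028], 0.8)]
top bin [([0.759, -0.218, 0.001], 0.57)]
top cover_top [([0.509, 0.151, 0.071], 0.62)]
cover ((180.30001831054688, 252.60003662109375), (36.224300384521484, 33.09380340576172), 63.43495178222656)
tray ((341.1204833984375, 240.22097778320312), (104.9060287475586, 106.52297973632812), 77.9574203491211)
42.41477588170168 254.98166598915586 192.464992395941 [[ 0.00144122 -0.99927424 -0.03806465]
 [-0.9856866   0.00499746 -0.16851392]
 [ 0.16858185  0.03776268 -0.98496403]] [0.01393675 0.62648758 0.88713557]
```

View pics/both.png

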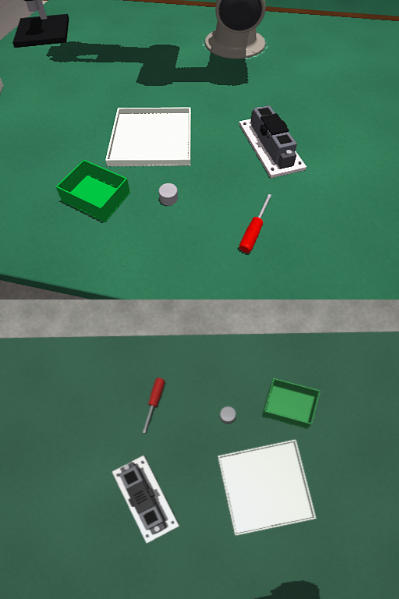

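The top view (lower half) shows the tester at about (145,498), turned about 0.43 rad, with the tray at (267,487). The driver, gauge and bin sit further out. The path at z = 0.23 is free, so I'll go above the cover.

>>> apply_moves(
  motion="100 4.33 -2.64 0 0 0 0;100 4.33 -2.64 0 0 0 0;100 4.33 -2.64 0 0 0 0;100 4.33 -2.64 0 0 0 0;100 4.33 -2.64 0 0 0 0;100 4.33 -2.64 0 0 0 0;100 4.33 -2.64 0 0 0 0;100 2.9 -4.38 0 0 0 0;100 2.9 -4.38 0 0 0 0;100 2.9 -4.38 0 0 0 0;100 2.9 -4.38 0 0 0 0;100 2.9 -4.38 0 0 0 0;100 2.9 -4.38 0 0 0 0;100 2.9 -4.38 0 0 0 0;100 2.9 -4.38 0 0 0 0;100 0 0 0 0 0 -0.17;100 0 0 0 0 0 0;100 0 0 0 0 0 0",
)

```text
time: 3.3
tool_pos: [0.5145, 0.1468, 0.2267]
tool_rot: [3.141, 0.0, 0.426]
contact_force: [-0.9, -0.0, 0.1]
opening: 0.0916
grip_force: 0.0
```

```bash
cat > h.py <<'E'
from cell import robot
import cv2,numpy as np
from scipy.spatial.transform import Rotation as Ro
def wrist():
    s=robot.observe(); p=robot.read_camera("wrist")
    T=np.eye(4);T[:3,:3]=Ro.from_euler("xyz",s["tool_rot"]).as_matrix();T[:3,3]=s["tool_pos"]
    return s,p,T@np.array(p["hand_eye"])
def plane(p,Tc,uv,z):
    f=p["img"].shape[0]/2/np.tan(np.radians(p["fovy"])/2)
    d=np.c_[(np.array(uv,float).reshape(-1,2)-[p["cx"],p["cy"]])/f,np.ones(len(np.array(uv).reshape(-1,2)))]@Tc[:3,:3].T
    return Tc[:3,3]+d*((z-Tc[2,3])/d[:,2])[:,None]
E
python3 - <<'E'
from h import *
s,p,Tc=wrist(); print(s["time"],s["tool_pos"],s["tool_rot"],s["contact_force"])
cv2.imwrite("pics/w1.png",p["img"][:,:,::-1]); print(np.round(p["hand_eye"],3).tolist(),p["fovy"],p["cx"],p["cy"])
for t in("cover","tab_a","cover_top","tester"):
    print(t,[(np.round(d["centre"],4).tolist(),round(d["score"],2)) for d in robot.search_frame(t,p)[:3]])
    for d in robot.trace(t,p)[:2]:
        c=np.argwhere(d["pixels"])[:,::-1].astype(np.float32); r=cv2.minAreaRect(c); print(" ",np.round(d["score"],2),r,c.min(0),c.max(0))
E
```

```text
3.3 [0.51448918 0.14682932 0.22672157] [3.14144873e+00 6.83031358e-05 4.25997776e-01] [-0.94312527 -0.03287477  0.07114867]
[[-0.0, -0.969, -0.247, 0.065], [1.0, -0.0, 0.0, -0.0], [-0.0, -0.247, 0.969, -0.158], [0.0, 0.0, 0.0, 1.0]] 65.60000904410036 258.23671195797186 191.9623395058177
cover [([0.516, 0.1522, 0.0744], 0.9)]
  0.68 ((254.5, 180.0), (62.0, 57.0), 90.0) [226. 149.] [283. 211.]
tab_a [([0.5251, 0.13, 0.0694], 0.62), ([0.5084, 0.174, 0.0671], 0.45)]
  0.5 ((278.1758728027344, 176.9896697998047), (20.200376510620117, 7.398974895477295), 86.633544921875) [274. 167.] [282. 187.]
  0.42 ((230.0, 180.0), (18.0, 4.0), 90.0) [228. 171.] [232. 189.]
cover_top [([0.5145, 0.1503, 0.0772], 0.83)]
  0.97 ((254.49388122558594, 179.8892364501953), (60.73967361450195, 55.0262565612793), 86.8201675415039) [227. 150.] [282. 211.]
tester [([0.5448, 0.1616, 0.0142], 0.94)]
  0.72 ((253.5474090576172, 164.9476318359375), (155.45579528808594, 74.70667266845703), 87.1375961303711) [213.  86.] [291. 241.]
```

View pics/w1.png

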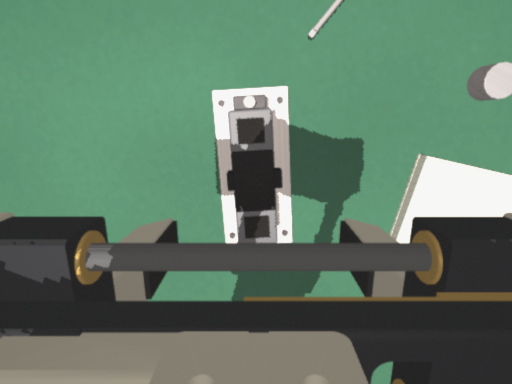

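Run:
```python
import cv2,numpy as np
im=cv2.imread("pics/w1.png")[80:250,190:320]
im=cv2.convertScaleAbs(im,alpha=1.0); im=(255*(im/255.)**.5).astype(np.uint8)
cv2.imwrite("pics/w1c.png",cv2.resize(im,None,fx=3.5,fy=3.5,interpolation=cv2.INTER_CUBIC))
```

```text
(no output)
```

View pics/w1c.png

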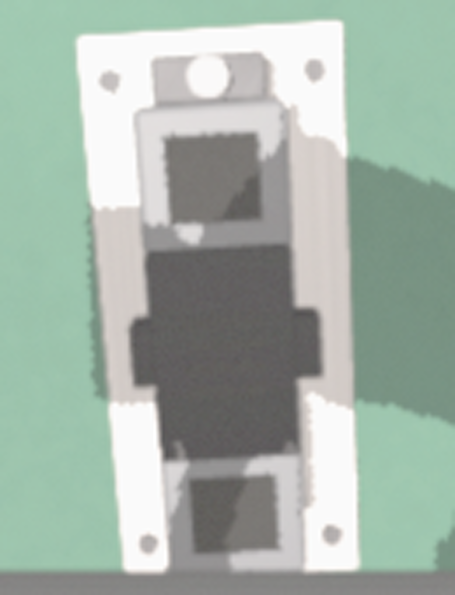

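Run:
```python
from h import *
s,p,Tc=wrist()
g=lambda a,z:plane(p,Tc,np.array(a)/3.5+[190,80],z)
c=g([(147,252),(289,245),(299,455),(160,461)],.0755); t=g([(133,320),(136,386),(319,311),(321,376)],.0693)
pl=g([(80,37),(342,21),(356,565),(124,571)],.012)
h=g([(110,81),(315,69),(332,534),(148,543)],.012)
for q in(c,h,pl):
    m=q.mean(0); ax=q[0]+q[1]-q[2]-q[3]; print(m,"yaw",np.arctan2(ax[1],ax[0]),[np.linalg.norm(q[i]-q[(i+1)%4]).round(4) for i in range(4)])
m=c.mean(0); yaw=[np.arctan2(*(q[0]+q[1]-q[2]-q[3])[[1,0]]) for q in(c,h,pl)]
ya=np.mean(yaw); R=np.array([[np.cos(ya),np.sin(ya)],[-np.sin(ya),np.cos(ya)]])
print(ya,(R@(t-m)[:,:2].T).T)
# tcp error in tool frame
Rt=Ro.from_euler("xyz",s["tool_rot"]).as_matrix(); print("cover in tool",Rt.T@(m-s["tool_pos"]),"tabs in tool\n",(t-s["tool_pos"])@Rt)
# tray from top
q=robot.read_camera("top"); T=np.eye(4);T[:3,:3]=q["R"].T;T[:3,3]=-q["R"].T@q["t"]
r=robot.trace("tray",q)[0]["pixels"].astype(np.uint8); b=cv2.boxPoints(cv2.minAreaRect(np.argwhere(r)[:,::-1].astype(np.float32)))
w=plane(q,T,b,.022); print(w.mean(0),w,[np.linalg.norm(w[i]-w[(i+1)%4]).round(3) for i in range(4)])
```

```text
[0.51054783 0.15069835 0.0755    ] yaw 0.47884042279704014 [np.float64(0.042), np.float64(0.0651), np.float64(0.0433), np.float64(0.065)]
[0.5102515  0.15030606 0.012     ] yaw 0.4844384208177649 [np.float64(0.0703), np.float64(0.1702), np.float64(0.0705), np.float64(0.17)]
[0.51141266 0.15107701 0.012     ] yaw 0.4791000770581261 [np.float64(0.0889), np.float64(0.1985), np.float64(0.0895), np.float64(0.1958)]
0.48079297355764367 [[ 0.01135283  0.02735966]
 [-0.0095025   0.02803388]
 [ 0.01117533 -0.02970712]
 [-0.00930209 -0.02965226]]
cover in tool [-0.00217659 -0.00491725  0.15124521] tabs in tool
 [[ 0.00774893 -0.03282687  0.15744321]
 [-0.0131134  -0.03242401  0.157442  ]
 [ 0.01051644  0.02417305  0.15744868]
 [-0.00993654  0.02517493  0.15744755]]
[ 0.53981143 -0.15086005  0.022     ] [[ 0.61824341 -0.02982294  0.022     ]
 [ 0.66222084 -0.23396946  0.022     ]
 [ 0.46060765 -0.26817189  0.022     ]
 [ 0.41817381 -0.07147591  0.022     ]] [np.float64(0.209), np.float64(0.204), np.float64(0.201), np.float64(0.204)]
```

The cover is centred at about (0.5105, 0.1505), yaw 0.48. Its sizes check out at 65 x 43 mm, and the tab midpoint is about 4 mm toward tool -y. I'll align and descend with the pads at face height.

>>> apply_moves(
  motion="100 -0.2 -0.4 0 0 0 -0.055;100 0 0 3 0 0 0;100 0 0 4 0 0 0;100 0 0 4 0 0 0;100 0 0 3.5 0 0 0;100 0 0 2.5 0 0 0;100 0 0 1.2 0 0 0;100 0 0 0.4 0 0 0;72 0 0 0 0 0 0;72 0 0 0 0 0 0;72 0 0 0 0 0 0;72 0 0 0 0 0 0",
  force=4,
)

```text
time: 5.4
tool_pos: [0.5112, 0.1501, 0.041]
tool_rot: [3.141, -0.001, 0.485]
contact_force: [-0.2, -0.8, 0.1]
opening: 0.0665
grip_force: 0.0
```

Run:
```python
from h import *
s=robot.observe(); R=Ro.from_euler("xyz",s["tool_rot"]).as_matrix(); print(s["opening"],s["grip_force"],"F tool",R.T@s["contact_force"],s["tool_pos"])
```

```text
0.06648255854034481 0.0 F tool [-0.50602515  0.6154029  -0.11303282] [0.51123812 0.15010219 0.04104909]
```

Clear so far. I'll close gently with a small force.

>>> apply_moves(
  motion="60 0 0 0 0 0 0;60 0 0 0 0 0 0;60 0 0 0 0 0 0;60 0 0 0 0 0 0;60 0 0 0 0 0 0",
  force=6,
)

```text
time: 6.02
tool_pos: [0.5111, 0.1501, 0.0408]
tool_rot: [3.141, -0.0, 0.485]
contact_force: [0.1, -0.2, 2.2]
opening: 0.0578
grip_force: 6.0
```

```bash
cat > o.py <<'E'
from h import *
s=robot.observe(); R=Ro.from_euler("xyz",s["tool_rot"]).as_matrix(); print(s["opening"],s["grip_force"],"F tool",R.T@s["contact_force"],s["tool_pos"],s["time"])
E
python3 o.py
```

```text
0.057771186560956346 5.999820604920387 F tool [ 0.01784217  0.2768863  -2.1904782 ] [0.51114223 0.15009106 0.04079333] 6.025
```

>>> apply_moves(
  motion="50 0 0 0 0 0 0;50 0 0 0 0 0 0;50 0 0 0 0 0 0",
  force=12,
)

```text
time: 6.4
tool_pos: [0.5111, 0.1501, 0.0408]
tool_rot: [3.141, -0.0, 0.485]
contact_force: [-0.7, -0.0, 4.5]
opening: 0.0546
grip_force: 12.0
```

```bash
python3 o.py
```

```text
0.054580258261755485 11.999903619289398 F tool [-0.65224052 -0.31386877 -4.50714437] [0.5111185  0.15009244 0.0407886 ] 6.4
```

>>> apply_moves(
  motion="50 0 0 0 0 0 0;50 0 0 0 0 0 0;50 0 0 0 0 0 0;50 0 0 0 0 0 0",
  force=17.5,
)

```text
time: 6.9
tool_pos: [0.5112, 0.1501, 0.0408]
tool_rot: [3.141, -0.0, 0.485]
contact_force: [-1.1, 0.0, 4.8]
opening: 0.0519
grip_force: 17.5
```

```bash
python3 o.py
```

```text
0.051931493988908964 17.50006377696991 F tool [-0.93219289 -0.51869606 -4.84761684] [0.51115498 0.15008673 0.04079162] 6.9
```

Both tabs are about 3.9 mm in and balanced. I'll do a cautious first lift.

>>> apply_moves(
  motion="50 0 0 -0.05 0 0 0;50 0 0 -0.05 0 0 0;50 0 0 -0.05 0 0 0;50 0 0 -0.05 0 0 0;50 0 0 0 0 0 0",
)

```text
time: 7.52
tool_pos: [0.511, 0.1501, 0.0426]
tool_rot: [3.142, 0.0, 0.485]
contact_force: [-0.2, 0.3, -0.3]
opening: 0.0519
grip_force: 17.5
```

```bash
python3 o.py
```

```text
0.051930347961944505 17.49962031841278 F tool [-0.07345276 -0.3295419   0.29026023] [0.51102688 0.15010713 0.04264367] 7.525
```

>>> apply_moves(
  motion="50 0 0 -0.1 0 0 0;50 0 0 -0.1 0 0 0;50 0 0 -0.1 0 0 0;50 0 0 0 0 0 0",
)

```text
time: 8.02
tool_pos: [0.5111, 0.1501, 0.0458]
tool_rot: [3.141, -0.0, 0.485]
contact_force: [-1.0, -0.0, -1.3]
opening: 0.0517
grip_force: 17.5
```

Run:
```python
from h import *
exec(open("o.py").read().split("\n",1)[1])
s,p,Tc=wrist(); im=p["img"][80:300,130:390,::-1]; im=(255*(im/255.)**.5).astype(np.uint8)
cv2.imwrite("pics/w2.png",cv2.resize(im,None,fx=2.5,fy=2.5))
```

```text
0.05170247236302682 17.49962031841278 F tool [-0.93765185 -0.44861592  1.25262065] [0.51113169 0.15010799 0.04580408] 8.025
```

View pics/w2.png

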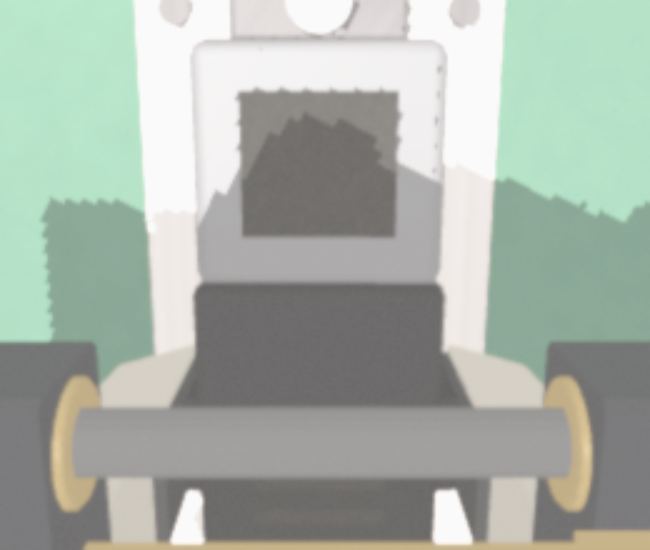

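The cover is free: the force shows only its weight, about 1.3 N, and it sits square in the pads. I'll lift it clear.

>>> apply_moves(
  motion="50 0 0 -0.5 0 0 0;50 0 0 -1 0 0 0;50 0 0 -1.5 0 0 0;50 0 0 -1.5 0 0 0;50 0 0 -2 0 0 0;50 0 0 -2 0 0 0;50 0 0 -2 0 0 0;50 0 0 -0.7 0 0 0;50 0 0 -0.3 0 0 0;50 0 0 0 0 0 0;50 0 0 0 0 0 0",
)

```text
time: 9.45
tool_pos: [0.5107, 0.1501, 0.16]
tool_rot: [-3.141, 0.001, 0.485]
contact_force: [0.2, 0.7, -1.8]
opening: 0.052
grip_force: 17.5
```

>>> apply_moves(
  motion="50 -0.72 1.74 0 0 0 0;50 -1.44 3.48 0 0 0 0;50 -1.44 3.48 0 0 0 0;50 -1.44 3.48 0 0 0 0;50 -1.44 3.48 0 0 0 0;50 -1.44 3.48 0 0 0 0;50 -1.44 3.48 0 0 0 0;50 -1.44 3.48 0 0 0 0;50 -0.72 1.74 0 0 0 0;50 0 0 0 0 0 0;50 0 0 0 0 0 0",
)

```text
time: 10.82
tool_pos: [0.5386, -0.1489, 0.1606]
tool_rot: [-3.141, 0.0, 0.485]
contact_force: [0.5, 0.3, -1.3]
opening: 0.0517
grip_force: 17.5
```

Run:
```python
from h import *
exec(open("o.py").read().split("\n",1)[1])
p=robot.read_camera("scene"); 
cv2.imwrite("pics/s2.png",p["img"][:,:,::-1])
for t in("cover","tray"): print(t,[(d["centre"].round(3) if hasattr(d["centre"],"round") else d["centre"],d["score"]) for d in robot.search_frame(t,p)[:2]])
```

```text
0.05172404639086707 17.499643564224243 F tool [ 0.55573941 -0.08272352  1.31944744] [ 0.53858591 -0.14891631  0.16056463] 10.825
cover [([0.5569, -0.1442, 0.1949], 0.75), ([0.5542, -0.1661, 0.1825], 0.46)]
tray [([0.5439, -0.1524, 0.0047], 0.89)]
```

View pics/s2.png

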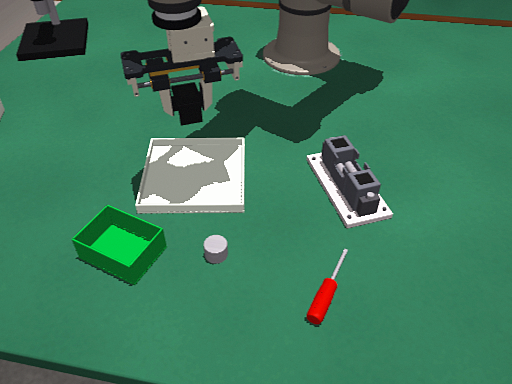

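The cover is in the grip at (187,103), level, and the tester opening at (350,175) is bare. I'll lower it to just above the tray floor.

>>> apply_moves(
  motion="50 0 0 1 0 0 0;50 0 0 2 0 0 0;50 0 0 2.5 0 0 0;50 0 0 2.5 0 0 0;50 0 0 2.5 0 0 0;50 0 0 1.5 0 0 0;50 0 0 1 0 0 0;50 0 0 0.5 0 0 0;50 0 0 0.3 0 0 0;50 0 0 0.3 0 0 0;50 0 0 0 0 0 0;50 0 0 0 0 0 0",
)

```text
time: 12.48
tool_pos: [0.539, -0.15, 0.02]
tool_rot: [3.141, -0.0, 0.485]
contact_force: [0.7, -0.0, -2.4]
opening: 0.0517
grip_force: 17.5
```

>>> apply_moves(
  motion="50 0 0 0.1 0 0 0;50 0 0 0.1 0 0 0;50 0 0 0.05 0 0 0;50 0 0 0 0 0 0",
)

```text
time: 12.98
tool_pos: [0.5388, -0.1499, 0.0171]
tool_rot: [-3.142, 0.0, 0.485]
contact_force: [-0.3, -0.3, -0.6]
opening: 0.0519
grip_force: 17.5
```

>>> apply_moves(
  motion="50 0 0 0.1 0 0 0;50 0 0 0.1 0 0 0;50 0 0 0.05 0 0 0;50 0 0 0 0 0 0;50 0 0 0 0 0 0",
)

```text
time: 13.6
tool_pos: [0.5389, -0.1499, 0.0147]
tool_rot: [3.141, -0.0, 0.485]
contact_force: [-0.7, -0.1, -1.4]
opening: 0.052
grip_force: 17.5
```

>>> apply_moves(
  motion="50 0 0 0.05 0 0 0;50 0 0 0.05 0 0 0;50 0 0 0 0 0 0;50 0 0 0 0 0 0",
)

```text
time: 14.1
tool_pos: [0.5389, -0.1499, 0.0137]
tool_rot: [3.142, 0.0, 0.485]
contact_force: [-1.1, 0.3, -1.0]
opening: 0.0519
grip_force: 17.5
```

>>> apply_moves(
  motion="50 0 0 0.05 0 0 0;50 0 0 0.03 0 0 0;50 0 0 0 0 0 0;50 0 0 0 0 0 0",
)

```text
time: 14.6
tool_pos: [0.539, -0.15, 0.0133]
tool_rot: [3.141, -0.0, 0.485]
contact_force: [-2.5, -0.2, 5.3]
opening: 0.0518
grip_force: 17.5
```

>>> apply_moves(
  motion="50 0 0 0.03 0 0 0;50 0 0 0.02 0 0 0;50 0 0 0 0 0 0;50 0 0 0 0 0 0",
)

```text
time: 15.1
tool_pos: [0.5391, -0.1501, 0.0132]
tool_rot: [3.141, -0.0, 0.485]
contact_force: [-2.8, 0.6, 10.0]
opening: 0.0519
grip_force: 17.5
```

It touched down at the predicted height. I'll ease the grip, open and back off upward.

>>> apply_moves(
  motion="50 0 0 -0.05 0 0 0;50 0 0 0 0 0 0;62 0 0 0 0 0 0;66 0 0 0 0 0 0;75 0 0 0 0 0 0;82 0 0 0 0 0 0;82 0 0 0 0 0 0;82 0 0 0 0 0 0",
  force=6,
)

```text
time: 16.1
tool_pos: [0.5389, -0.1499, 0.0128]
tool_rot: [-3.142, 0.0, 0.485]
contact_force: [0.7, -0.0, 0.4]
opening: 0.0755
grip_force: 0.0
```

```bash
python3 o.py
```

```text
0.07548368183774362 0.0 F tool [ 0.57864755  0.30704253 -0.37514962] [ 0.53885363 -0.14990389  0.01279987] 16.1
```

>>> apply_moves(
  motion="82 0 0 -0.5 0 0 0;82 0 0 -1 0 0 0;82 0 0 -2 0 0 0;82 0 0 -3 0 0 0;82 0 0 -4 0 0 0;82 0 0 -4 0 0 0;82 0 0 -3 0 0 0;82 0 0 0 0 0 0;82 0 0 0 0 0 0",
)

```text
time: 17.23
tool_pos: [0.5384, -0.1497, 0.1876]
tool_rot: [-3.141, 0.0, 0.485]
contact_force: [-0.6, -0.4, 0.1]
opening: 0.0753
grip_force: 0.0
```

Run:
```python
from h import *
exec(open("o.py").read().split("\n",1)[1])
p=robot.read_camera("scene"); a=p["img"]
for t in("cover","gauge","driver"): print(t,[(np.round(d["centre"],3),d["score"]) for d in robot.search_frame(t,p)[:2]])
s,p,Tc=wrist(); cv2.imwrite("pics/f.png",cv2.resize(np.vstack([a,p["img"]]),None,fx=.78,fy=.78)[:,:,::-1])
for t in("cover",): print(t,[(np.round(d["centre"],3),d["score"]) for d in robot.search_frame(t,p)[:2]])
```

```text
0.07525368415150402 0.0 F tool [-0.72179279  0.10191109 -0.10733654] [ 0.53841457 -0.14969953  0.18755619] 17.225
cover [(array([ 0.558, -0.148,  0.051]), 0.72)]
gauge [(array([ 0.734, -0.057,  0.029]), 0.81)]
driver [(array([0.791, 0.13 , 0.022]), 0.75), (array([ 0.534, -0.12 ,  0.037]), 0.25)]
cover [(array([ 0.543, -0.148,  0.049]), 0.77)]
```

View pics/f.png

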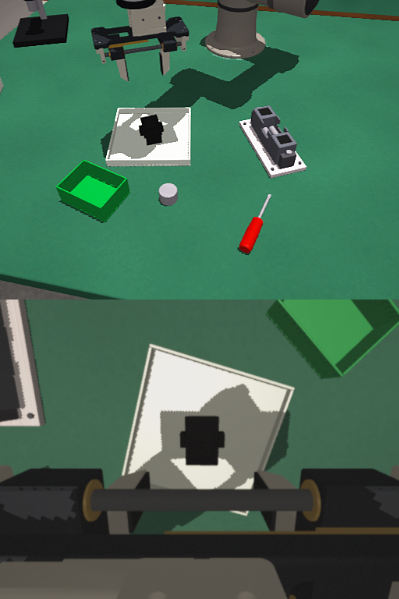

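The cover lies upright in the middle of the tray, at (151,130) in the scene view and (203,440) in the wrist view. Its top is at z ≈ 0.049, as expected, and the gripper is clear. The bystanders haven't moved.

```bash
python3 -c "
from cell import robot
print(robot.hand_in())"
```

```text
the job is handed in; nothing more can be done
None
```

I unclipped the cover with an even 17.5 N squeeze, lifted it straight off, set it right way up in the middle of the tray and released it, then handed the job in at about 17 s; no verdict came back.

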